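# Lock on the hot-air gun for its test run

## Task

Set the blue hot-air gun running on its own for its test: squeeze its green trigger all the way in, and while it is squeezed push in the green lock-on button beside it; keep the button in while you ease the trigger back until it catches, then take the hand away so that the gun stays locked on. Do not force anything: keep well below 40 N on the gun. Leave the grey gun switched off and the other things on the bench where they are.

Things in the scene. Friction and masses are not known exactly. Their poses are not given: they have to be found in the camera images.
- gun_blue: Blue pistol-shaped hot-air gun with black handle, fixed on a bench stand (base 200 x 130 mm). Origin on the table below the middle of the trigger pad; x = level direction along the handle towards the barrel (at yaw 0 away from the robot), y = the button's side, z up. The handle, 38 mm wide and 150 mm long, slopes 30 deg down towards -x, the trigger on its upper face.
- blue_nozzle (a point): Centre of the steel nozzle's mouth (36 mm wide, 45 mm long) of the blue gun. The barrel below it is 72 mm thick and 180 mm long. Nozzle and barrel point up and 30 deg back over the handle (-x of gun_blue), so an upright tool at the trigger hits them. Along the handle the barrel's surface is 66 mm beyond the trigger's middle.
- blue_pad (a point): Point on the face of the green trigger, 150 mm above the table when out; moves with it. z = outward normal (30 deg from vertical, leaning to gun_blue's -x); squeezed along -z. x runs along the handle to the barrel (rising 30 deg), y level to the button. The face spans -28 to 28 mm in x, -16 to 34 mm in y (on under the button). Fully in, it is still 4 mm or more proud of the handle.
- blue_trigger (a joint): Squeeze of the blue gun's trigger in m: 0 out; fully in at a rubber-cushioned stop (12 N/mm) that differs from gun to gun, 0.015 to 0.020: feel for it. Spring: 2.4 N at rest, about 5 N at the stop. With the button in, the trigger catches on its way back about 6 mm before its stop and stays there; squeezing it again frees both.
- blue_button_face (a point): Centre of the button's green face, 28 (x) x 12 mm (z), axes as blue_pad. At rest it is 24 mm in y and 9 mm in z from the point blue_pad with the trigger out. It faces -y and is pushed along +y into a switch box (from y = 44 mm, top at z = 18 mm, 44 mm long). A finger standing on the squeezed trigger and moved along +y pushes it with its flank.
- blue_button (a joint): Travel of the blue gun's lock-on button in m: 0 out, 0.012 fully in at a rubber stop (8 N/mm). Spring: 2 N at rest, 4.4 N fully in. Blocked after 1 mm until the trigger is within 2 mm of its stop; must be in by at least 0.0095, best fully, when the trigger is eased. Once caught it stays at about 0.009; in too little, it may stick half-way: squeeze again.
- gun_grey: A second gun of the same shape and size, grey, with orange trigger and button, on the same kind of stand; it is to stay off. Origin and axes as for gun_blue. Either gun may be the left one.
- grey_trigger (a joint): Squeeze of the grey gun's orange trigger in m, 0 out; must stay out.
- grey_button (a joint): Travel of the grey gun's orange button in m, 0 out; must stay out.
- board: loose green circuit board, 100 x 150 mm, 20 mm high over its parts, lying flat near the robot. Origin at the centre of its underside.
- driver: loose screwdriver with red handle, 180 mm long, lying near the robot. Origin at its middle.
- spool: loose grey wire spool, 64 mm across, 46 mm high, standing between the guns. Origin at the centre of its underside.
- flux: loose white bottle with red cap, 44 mm across, 110 mm high. Origin at the centre of its underside.
- mug: loose blue mug, 80 mm across, 95 mm high. Origin at the centre of its underside.
- meter: loose yellow hand meter, 150 x 80 x 48 mm, lying flat. Origin at the centre of its underside.
- nozzle: loose steel cone nozzle, 44 mm across, 70 mm high, standing between and beyond the guns. Origin at the centre of its underside.

How it is judged:
By the outcome, as a careful person would: the job done as asked, in the order asked, and still so for the second after the job is handed in, with the robot touching nothing.
It also fails if it takes over 54 s, if anything falls off the work surface, if the arm or the gripper's body presses on something with over 40 N, if the wrist force passes 120 N, or if a joint passes its speed limit or range.

## Robot

A 6-joint arm with a two-finger parallel gripper is mounted at the origin on the work surface. World frame = base frame: x ahead of the robot, y to its left, z up, the work surface at z = 0. Lengths are in m, angles in rad, forces in N, time in s.
With the tool pointing down it reaches from about 0.25 to 0.775 m from the base axis. Payload 4 kg.
Tool frame: the origin (TCP) lies on the front face of the gripper's body, between the roots of the fingers; the fingertips stand 73 mm ahead of it and the grasp point (between the pads) lies 54 mm ahead of it; z points along the fingers, x is the direction in which the jaws open and shut, and the axes are right-handed (so a half turn about z gives the same grasp; the last joint's range is limited). The gripper opens to 85 mm and grips with 20 to 120 N. Pads are 22 mm wide; open, the fingers measure 114 mm over their backs; the gripper's body (76 mm by 85 mm) begins 54 mm behind the grasp point. The pads swing forward as they close: fully open they stand 13 mm farther back than shut.
Start: joints at [1.103, 0.087, 1.371, -0, 1.684, -0.103], TCP at [0.196, 0.514, 0.304] pointing down, gripper open.
Joint ranges: [-3.1, 3.1], [-0.76, 2.03], [0.27, 2.55], [-1.08, 4.22], [0.17, 2.65], [-2.57, 2.57]. Speed limits (rad/s): [2.79, 2.79, 3.14, 3.14, 3.14, 3.14].

## Interface

Orientations are given as a rotation vector (axis times angle).
In Python, from cell import env gives the robot as it stands.
- The arm moves only by the tool drive_tool, never from a script. Its argument "series" is a list of rows, each a list of 3 entries, a list of its own where there are three numbers: the shift along the tool's x, y, z as a fraction of full scale, then the turn, a rotation vector about the tool's x, y, z as a fraction of full scale, then the closure, from -1 (fully open) to 1 (shut). A call has 1 to 5 rows; each row shifts and turns the commanded pose from where the row before left it, along the tool's axes as they then stand; what a row does not reach is not made up. Full scale, the value 1, is 0.04 m for a shift and 8 degrees for a turn. A row lasts 1/8 s, in which the tool goes at most 62.5 mm and 10.7 degrees, less where a joint would pass 70% of its speed; a pose out of reach is approached as far as the arm can. A call with a number of a shift or a turn outside -1 to 1 is refused whole. A call with a gripper value outside its range is refused whole. The fingers move at their own pace and stop on an object; "squeeze" is the grip in N (left out, the last holds). Time passes only in rows, so rows that do not move let the fingers close. It gives the time, the measured TCP pose, the force and the opening at its end, in the units of the state.
- env.observe(): the state, without advancing time (a new reading comes with each control period).
- env.capture(name): name is "scene" or "top" or "wrist"; returns a dict with "pixels" (480x640x3 uint8, red, green, blue), "fovy" (degrees; the focal length in pixels is half the picture's height over the tangent of half this angle, whatever the lens; pixels are square), "cx", "cy" (the principal point, pixels), "R" (3x3) and "t" (3): a world point X has camera coordinates R X + t. Camera axes: x right, y down, z forward; pixel columns grow to the right and rows downward; lengths in m; the calibration is good to about 2 mm. A picture is of the moment at which its call begins. There is no depth.
- env.hand_in(): hands the job in, once; it reports no verdict.
The state is a dict: "time_s": time; "joint_pos": joint angles; "qvel": joint speeds; "joint_torque": joint torques, N m; "tool_pos": TCP position; "tcp_rot": TCP orientation; "force": force on the tool from outside, world axes, zero at the start; "wrist_torque": the same for the moment, N m; "gripper_width": finger opening in m.
Only numpy, scipy, OpenCV 4.12 (cv2) and the standard library are available. Lean on these libraries where they do the work, as an engineer would, in place of code of your own. Each camera call takes 0.05 s, during which the arm holds its last target.

## Working session

There is one attempt and no reset: what is moved stays moved. The work goes in short steps, Python scripts to look and compute and a tool call to move; the robot and the scene stay as the last step left them, time stands still between calls to the robot, and variables do not carry over. Pictures are saved under pics/ and viewed, and the job is handed in when it is done.

Besides the shell and the picture viewer there is one more tool, called after ">>>" as name(argument=value, ...), one argument or row to a line, values as JSON. drive_tool: Moves the arm, as the interface text tells. Shift numbers are shares of 0.04 m and turn numbers shares of 8 degrees, none past 1 either way. Its arguments: {"type":"object","properties":{"series":{"type":"array","items":{"type":"array"}},"squeeze":{"type":"number"}},"required":["series"]}

```bash
ls; mkdir -p pics; python3 - <<'E'
from cell import env
import cv2
print(env.observe())
for n in ["scene","top","wrist"]:
    c=env.capture(n)
    cv2.imwrite(f"pics/{n}0.png",c["pixels"][:,:,::-1])
    print(n,c["fovy"],c["cx"],c["cy"],c["R"],c["t"])
E
```

```text
pics
{'time_s': 0.0, 'joint_pos': array([ 1.10287007e+00,  8.79940050e-02,  1.37229875e+00,  4.20356667e-05,
        1.68360786e+00, -1.03110153e-01]), 'qvel': array([ 0.00025653,  0.00045397, -0.00024841, -0.00145418, -0.00219375,
       -0.00131313]), 'joint_torque': array([-7.52665383e-04, -3.51882577e+01, -3.13267314e+01, -4.43374056e-04,
        1.10394449e-02, -1.19905888e-06]), 'tool_pos': array([0.19607125, 0.51349557, 0.30269506]), 'tcp_rot': array([ 2.58666615,  1.78102022, -0.00321209]), 'force': array([-0.19526405,  0.44603092, -0.25708931]), 'wrist_torque': array([-0.00870729, -0.04329644, -0.00144923]), 'gripper_width': 0.08521520620397999}
scene 53.46101413430761 329.2160750847253 233.3555942672562 [[ 0.8083577   0.58823063  0.02329276]
 [ 0.34806968 -0.44566509 -0.82476065]
 [-0.4747687   0.67480913 -0.56500205]] [-0.40349174 -0.04017077  1.49325124]
top 55.32789002297818 315.1816452827023 237.95692373477885 [[-0.02881172 -0.99957484 -0.00447575]
 [-0.99316034  0.02913309 -0.11306547]
 [ 0.11314779  0.00118753 -0.99357746]] [0.00870956 0.54761133 1.22235509]
wrist 67.22634996276827 321.7511336016559 243.5438369374736 [[ 0.35712673  0.93405469 -0.00153132]
 [ 0.89148886 -0.34036191  0.29900063]
 [ 0.27876174 -0.10814627 -0.95425169]] [-0.54973404 -0.03842898  0.37959934]
```

View pics/scene0.png

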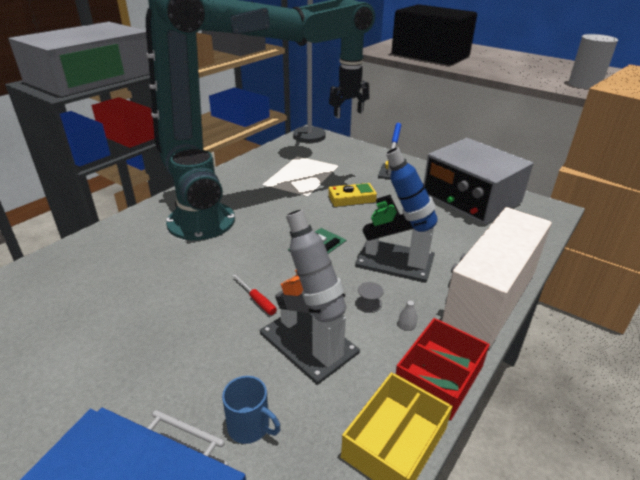

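View pics/top0.png

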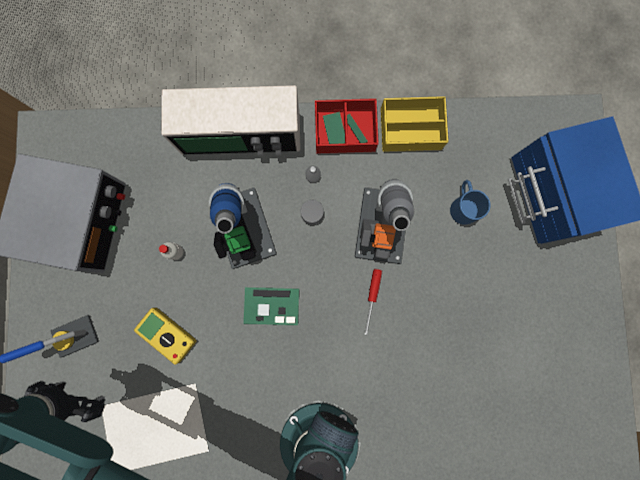

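View pics/wrist0.png

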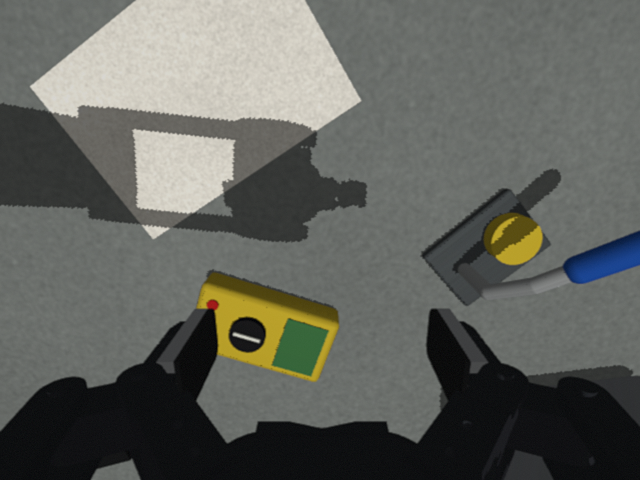

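The top view shows the blue gun around (230,225), its green trigger near (235,240), and the grey gun around (390,225). The scene view shows the blue gun at (395,210). I'll zoom in next.

```bash
python3 - <<'E'
import cv2, numpy as np
a=cv2.imread("pics/top0.png")[170:280,190:300]; b=cv2.imread("pics/scene0.png")[140:285,345:455]
cv2.imwrite("pics/z0.png",np.hstack([cv2.resize(a,(400,400),interpolation=2),cv2.resize(b,(400,527),interpolation=2)[:400]]))
cv2.imwrite("pics/z1.png",cv2.resize(a,(600,600),interpolation=2))
E
```

```text
(no output)
```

View pics/z0.png

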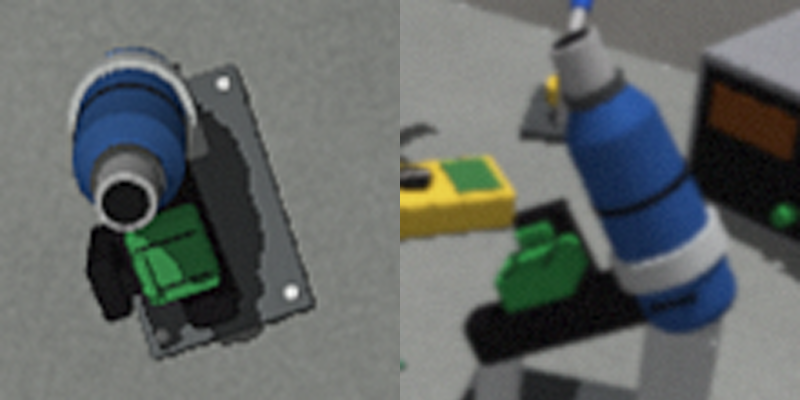

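View pics/z1.png

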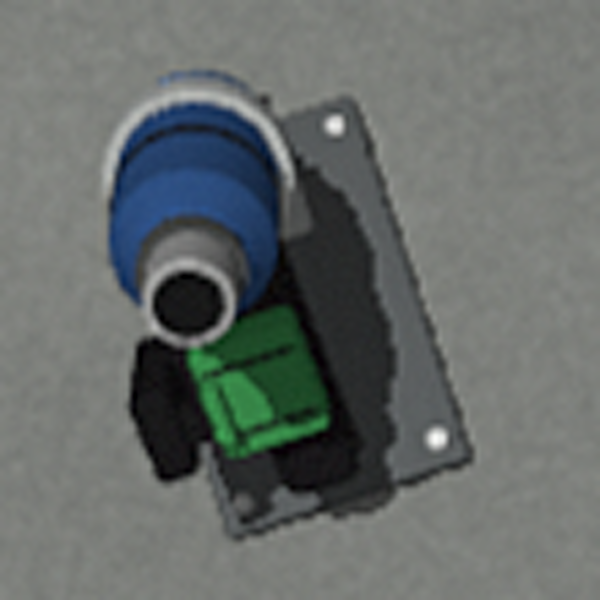

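```bash
cat > h.py <<'E'
import numpy as np, cv2
def ray(c,u,v):
    f=240/np.tan(np.radians(c["fovy"])/2)
    R=np.array(c["R"]);t=np.array(c["t"])
    d=R.T@np.array([(u-c["cx"])/f,(v-c["cy"])/f,1.]); return -R.T@t, d/np.linalg.norm(d)
def plane(c,u,v,z):
    o,d=ray(c,u,v); return o+d*(z-o[2])/d[2]
def tri(c1,p1,c2,p2):
    o1,d1=ray(c1,*p1);o2,d2=ray(c2,*p2)
    s=np.linalg.lstsq(np.stack([d1,-d2],1),o2-o1,rcond=None)[0]
    a=o1+s[0]*d1;b=o2+s[1]*d2
    return (a+b)/2,np.linalg.norm(a-b)
def proj(c,X):
    f=240/np.tan(np.radians(c["fovy"])/2)
    x=np.array(c["R"])@np.asarray(X)+c["t"]; return np.array([x[0]/x[2]*f+c["cx"],x[1]/x[2]*f+c["cy"]])
E
python3 - <<'E'
from cell import env
from h import *
np.set_printoptions(precision=4,suppress=True)
T=env.capture("top");S=env.capture("scene")
import pickle; pickle.dump((T,S),open("cams0.pkl","wb"))
k=110/600
z=lambda x,y:(190+x*k-.5,170+y*k-.5)
# base corners, z~0.012 guess
for zz in (0.01,0.015):
    C=[plane(T,*z(*p),zz) for p in [(470,460),(352,95),(237,538)]]
    print(zz,C, np.linalg.norm(C[0]-C[1]),np.linalg.norm(C[0]-C[2]), np.degrees(np.arctan2(C[1][1]-C[0][1],C[1][0]-C[0][0])),np.degrees(np.arctan2(-(C[2][0]-C[0][0]),C[2][1]-C[0][1])))
s=cv2.resize(S["pixels"][140:200,375:425,::-1],(500,600),interpolation=2); cv2.imwrite("pics/z2.png",s)
g=T["pixels"][190:270,200:280,::-1]
cv2.imwrite("pics/z3.png",cv2.resize(g,(600,600),interpolation=2))
E
```

```text
0.01 [array([0.5089, 0.1037, 0.01  ]), array([0.7   , 0.1611, 0.01  ]), array([0.4727, 0.2226, 0.01  ])] 0.19948486057320697 0.12427608962135092 16.732359016462205 16.932453470827568
0.015 [array([0.5085, 0.1032, 0.015 ]), array([0.6988, 0.1604, 0.015 ]), array([0.4725, 0.2216, 0.015 ])] 0.19869729144684634 0.12378544581485171 16.732359016462205 16.9324534708276
```

View pics/z2.png

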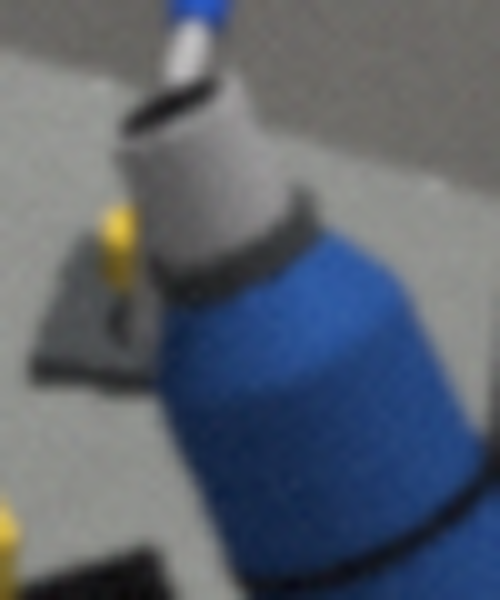

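View pics/z3.png

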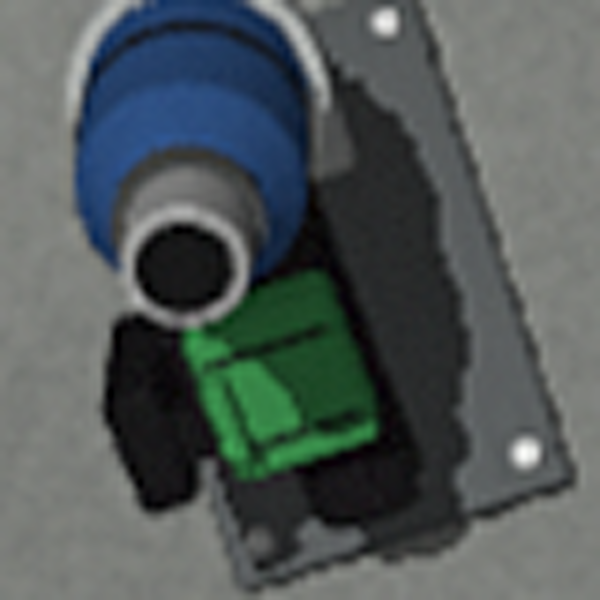

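```bash
python3 - <<'E'
from h import *
import pickle
np.set_printoptions(precision=4,suppress=True)
T,S=pickle.load(open("cams0.pkl","rb"))
N,e=tri(T,(224.0,225.0),S,(392.,150.5)); print("nozzle",N,e)
yaw=np.radians(16.8)
L=(N[2]-.150-.051)/np.cos(np.pi/6); xg=.102*np.cos(np.pi/6)-.5*L
ex=np.array([np.cos(yaw),np.sin(yaw),0]);ey=np.array([-np.sin(yaw),np.cos(yaw),0])
O=N-xg*ex; O[2]=0
print("L",L,"x",xg,"O",O)
c30,s30=np.cos(np.pi/6),.5
def pad(x,y,z): 
    return O+ex*(x*c30-z*s30)+ey*y+np.array([0,0,.150+x*s30+z*c30])
ims=[]
for n,c,(r0,r1,q0,q1) in(("T",T,(190,270,200,280)),("S",S,(170,250,360,440))):
    im=cv2.resize(c["pixels"][r0:r1,q0:q1,::-1],(400,400),interpolation=2);k=400/(r1-r0)
    def dr(P,col):
        p=np.array([(proj(c,X)-[q0,r0]+.5)*k for X in P]);cv2.polylines(im,[p.astype(int).reshape(-1,1,2)],True,col,1)
    dr([pad(x,y,0) for x,y in((-.028,-.016),(.028,-.016),(.028,.034),(-.028,.034))],(0,0,255))
    dr([pad(x,.024,z) for x,z in((-.014,.003),(.014,.003),(.014,.015),(-.014,.015))],(255,0,255))
    dr([pad(x,y,.018) for x,y in((-.022,.044),(.022,.044))],(0,255,255))
    ims.append(im)
cv2.imwrite("pics/ov.png",np.hstack(ims))
print("pad",pad(0,0,0),"btn",pad(0,.024,.009))
E
```

```text
nozzle [0.5469 0.1824 0.3301] 0.001184468995115476
L 0.14907013255976143 x 0.013799524906132024 O [0.5337 0.1784 0.    ]
pad [0.5337 0.1784 0.15  ] btn [0.5224 0.2001 0.1578]
```

View pics/ov.png

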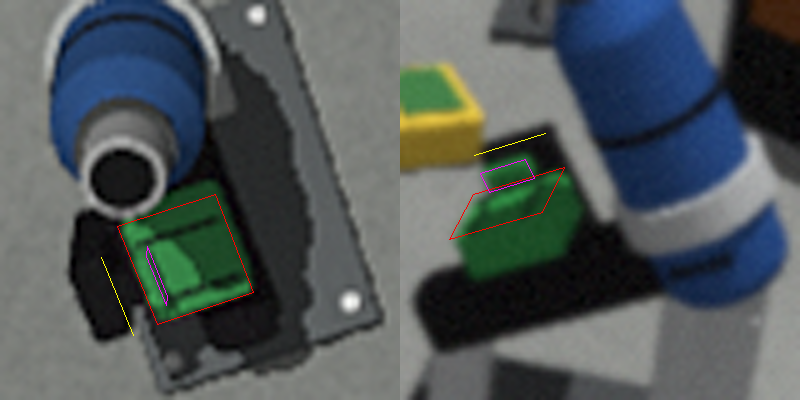

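```bash
cat >> h.py <<'E'
from scipy.spatial.transform import Rotation as Ro, Slerp
def apply(p,R,rows):
    p=np.array(p,float)
    for s,r,*_ in rows:
        p=p+R.as_matrix()@(np.array(s)*.04); R=R*Ro.from_rotvec(np.radians(8)*np.array(r))
    return p,R
def plan(p,R,p2,R2,n):
    """n rows from pose to pose; straight, slerp; rounded to 2 decimals without drift"""
    rows=[];p0=np.array(p,float);R0=R;rv=(R0.inv()*R2).as_rotvec()
    for i in range(1,n+1):
        tp=p0+(np.array(p2)-p0)*i/n; tR=R0*Ro.from_rotvec(rv*i/n)
        s=np.round(R.inv().apply(tp-p)/.04,2); r=np.round((R.inv()*tR).as_rotvec()/np.radians(8),2)
        rows.append([s.tolist(),r.tolist()]); p,R=apply(p,R,[rows[-1]])
    return rows
def frame(yaw,tilt=30):
    y=np.radians(yaw);ex=np.array([np.cos(y),np.sin(y),0]);ey=np.array([-np.sin(y),np.cos(y),0]);z=np.array([0,0,1.])
    a=np.radians(tilt);h=np.cos(a)*ex+np.sin(a)*z;n=-np.sin(a)*ex+np.cos(a)*z
    return h,ey,n,Ro.from_matrix(np.stack([h,-ey,-n],1))
E
python3 - <<'E'
from h import *
from cell import env
np.set_printoptions(precision=4,suppress=True)
o=env.observe();W=env.capture("wrist")
p=o["tool_pos"];R=Ro.from_rotvec(o["tcp_rot"])
print("tool axes",R.as_matrix())
cw=-np.array(W["R"]).T@W["t"]
print("cam in tool",R.inv().apply(cw-p),"cam axes in tool\n",R.as_matrix().T@np.array(W["R"]).T)
h,ey,n,R2=frame(16.8)
P=np.array([.536,.179,.15])
A=P-.02*h+.203*n
print("A",A)
for r in plan(p,R,A,R2,12):print(r)
E
```

```text
tool axes [[ 0.3568  0.9342 -0.0005]
 [ 0.9342 -0.3568 -0.0009]
 [-0.001  -0.0001 -1.    ]]
cam in tool [ 0.0005 -0.0766 -0.07  ] cam axes in tool
 [[ 1.     -0.0005  0.0004]
 [ 0.0003  0.9542  0.2992]
 [-0.0005 -0.2992  0.9542]]
A [0.4223 0.1447 0.3158]
[[-0.55, 0.71, -0.03], [-0.14, 0.29, 0.53]]
[[-0.49, 0.76, -0.03], [-0.14, 0.29, 0.53]]
[[-0.44, 0.79, -0.03], [-0.15, 0.29, 0.54]]
[[-0.38, 0.82, -0.04], [-0.14, 0.29, 0.53]]
[[-0.31, 0.84, -0.03], [-0.14, 0.29, 0.53]]
[[-0.24, 0.87, -0.03], [-0.14, 0.3, 0.53]]
[[-0.18, 0.88, -0.02], [-0.15, 0.29, 0.53]]
[[-0.12, 0.9, -0.01], [-0.14, 0.29, 0.54]]
[[-0.04, 0.9, 0.01], [-0.14, 0.29, 0.53]]
[[0.02, 0.9, 0.03], [-0.14, 0.29, 0.53]]
[[0.08, 0.9, 0.04], [-0.15, 0.29, 0.53]]
[[0.15, 0.88, 0.07], [-0.14, 0.29, 0.53]]
```

>>> drive_tool(
  series=[
    [[-0.55, 0.71, -0.03], [-0.14, 0.29, 0.53], 1],
    [[-0.49, 0.76, -0.03], [-0.14, 0.29, 0.53], 1],
    [[-0.44, 0.79, -0.03], [-0.15, 0.29, 0.54], 1],
    [[-0.38, 0.82, -0.04], [-0.14, 0.29, 0.53], 1],
  ],
  squeeze=60,
)

```text
time_s: 0.8
tool_pos: [0.272, 0.3895, 0.308]
tcp_rot: [-2.79, -1.357, -0.279]
force: [0.3, 0.4, -0.4]
gripper_width: 0.0125
```

>>> drive_tool(
  series=[
    [[-0.31, 0.84, -0.03], [-0.14, 0.29, 0.53], 1],
    [[-0.24, 0.87, -0.03], [-0.14, 0.3, 0.53], 1],
    [[-0.18, 0.88, -0.02], [-0.15, 0.29, 0.53], 1],
    [[-0.12, 0.9, -0.01], [-0.14, 0.29, 0.54], 1],
  ],
)

```text
time_s: 1.3
tool_pos: [0.3471, 0.2666, 0.3123]
tcp_rot: [-2.904, -0.902, -0.545]
force: [-0.3, -0.6, -0.2]
gripper_width: -0.0002
```

>>> drive_tool(
  series=[
    [[-0.04, 0.9, 0.01], [-0.14, 0.29, 0.53], 1],
    [[0.02, 0.9, 0.03], [-0.14, 0.29, 0.53], 1],
    [[0.08, 0.9, 0.04], [-0.15, 0.29, 0.53], 1],
    [[0.15, 0.88, 0.07], [-0.14, 0.29, 0.53], 1],
    [[0, 0, 0], [0, 0, 0], 1],
  ],
)

```text
time_s: 1.92
tool_pos: [0.4226, 0.1432, 0.3157]
tcp_rot: [-2.933, -0.428, -0.786]
force: [-0.4, 0.4, -0.3]
gripper_width: -0.0004
```

```bash
python3 - <<'E'
from h import *
from cell import env
import pickle
np.set_printoptions(precision=4,suppress=True)
o=env.observe();W=env.capture("wrist");S=env.capture("scene")
pickle.dump((o,W,S),open("cams1.pkl","wb"))
print(o["joint_pos"],o["force"],o["wrist_torque"])
cv2.imwrite("pics/w1.png",W["pixels"][:,:,::-1]);cv2.imwrite("pics/s1.png",cv2.resize(S["pixels"][0:300,240:540,::-1],(600,600)))
E
```

```text
[ 0.1636 -0.4472  1.8649  0.0674  1.2043 -0.1334] [-0.374   0.36   -0.2585] [-0.0203  0.2435  0.0038]
```

View pics/w1.png

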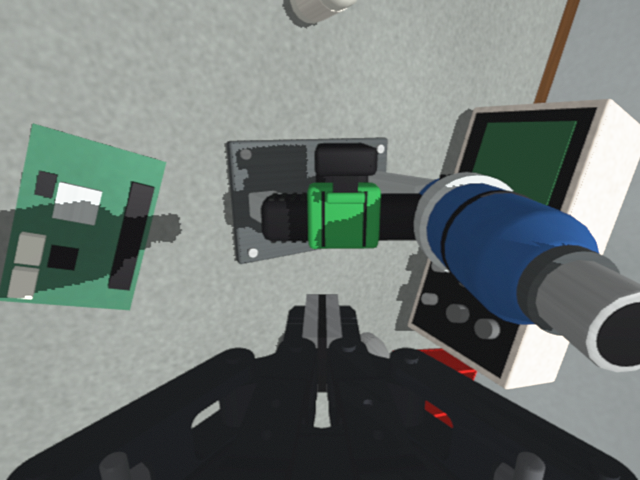

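View pics/s1.png

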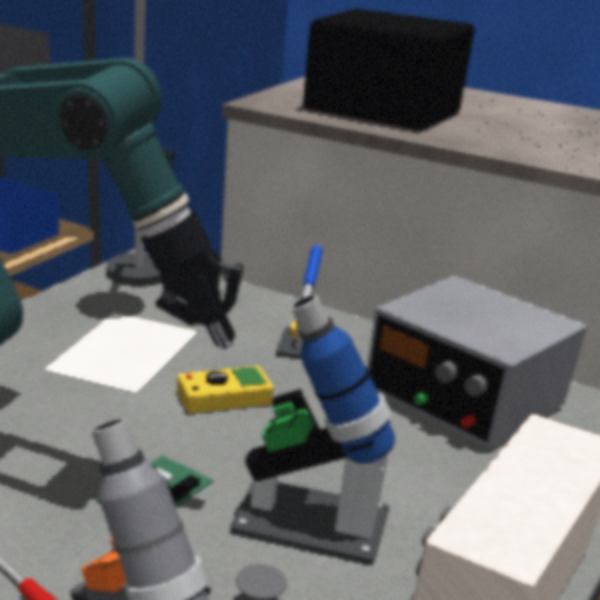

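```bash
cat > m.py <<'E'
from h import *
def measure(W,yaw,P,out=None):
    im=W["pixels"];hsv=cv2.cvtColor(im,cv2.COLOR_RGB2HSV)
    m=cv2.inRange(hsv,(50,150,40),(70,255,255));m[:, :200]=0;m[:, 420:]=0
    m=cv2.morphologyEx(m,cv2.MORPH_CLOSE,np.ones((7,7)))
    cs=max(cv2.findContours(m,0,2)[0],key=cv2.contourArea)
    h,ey,n,_=frame(yaw)
    L=[]
    for (u,v) in cs[:,0,:]:
        o,d=ray(W,u,v); X=o+d*(n@(P-o))/(n@d)-P; L.append([X@h,X@ey])
    return np.array(L)*1000,cs
E
python3 - <<'E'
from m import *
import pickle
np.set_printoptions(precision=1,suppress=True)
o,W,S=pickle.load(open("cams1.pkl","rb"))
P=np.array([.5337,.1784,.15])
L,cs=measure(W,16.8,P)
print(cv2.boundingRect(cs))
print(L.min(0),L.max(0))
# edges: fit
for lo,hi in((-12,5),(5,25)):
    s=L[(L[:,1]>lo)&(L[:,1]<hi)];print("y",lo,hi,"x left",np.median(s[s[:,0]<s[:,0].mean()][:,0]),"right",np.median(s[s[:,0]>s[:,0].mean()][:,0]))
for lo,hi in((-20,0),(0,20)):
    s=L[(L[:,0]>lo)&(L[:,0]<hi)];print("x",lo,hi,"y",np.median(s[s[:,1]<5][:,1]),np.median(s[s[:,1]>15][:,1]))
c=W["pixels"][120:270,220:420,::-1];cv2.imwrite("pics/z4.png",cv2.resize(c,(800,600),interpolation=2))
E
```

```text
(307, 183, 74, 66)
[-28.9 -13.8] [26.6 37.4]
y -12 5 x left -27.850530886105297 right 24.911819014009357
y 5 25 x left -28.545202157836222 right 26.10117973881733
x -20 0 y nan 33.61568074729235
x 0 20 y -12.74095441063779 35.78653401540495
  return _methods._mean(a, axis=axis, dtype=dtype,
  ret = ret.dtype.type(ret / rcount)
```

View pics/z4.png

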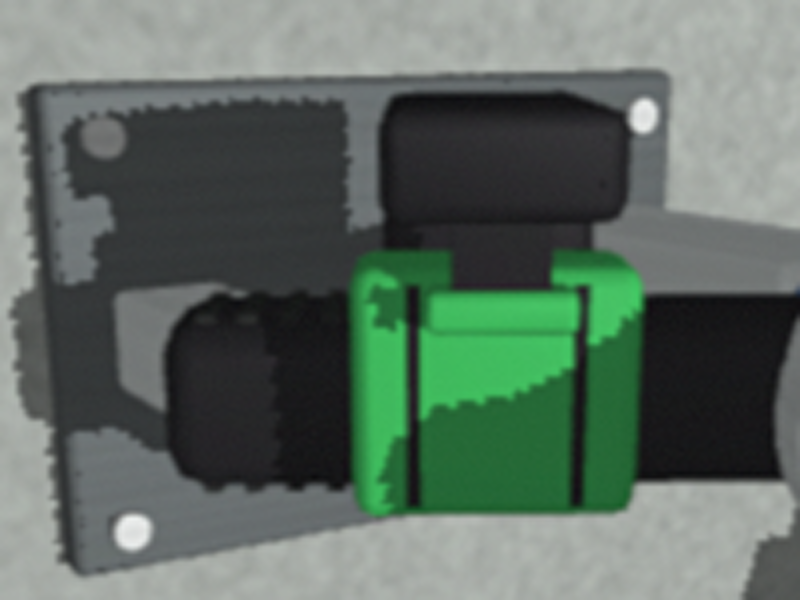

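```bash
cat > ov.py <<'E'
from m import *
import pickle
def ov(P,yaw,views,fn,d=0):
    h,ey,n,_=frame(yaw); pad=lambda x,y,z:P+(x*h+y*ey+z*n)/1000
    ims=[]
    for c,(r0,r1,q0,q1) in views:
        k=400/(r1-r0);im=cv2.resize(c["pixels"][r0:r1,q0:q1,::-1],None,fx=k,fy=k,interpolation=2)
        def dr(Q,col):
            p=np.array([(proj(c,X)-[q0,r0]+.5)*k for X in Q]);cv2.polylines(im,[np.round(p).astype(int).reshape(-1,1,2)],True,col,1)
        dr([pad(x,y,-d) for x,y in((-28,-16),(28,-16),(28,34),(-28,34))],(0,0,255))
        dr([pad(x,24,z) for x,z in((-14,3),(14,3),(14,15),(-14,15))],(255,0,255))
        dr([pad(x,y,18) for x,y in((-22,44),(22,44))],(0,255,255))
        ims.append(im)
    cv2.imwrite(fn,np.hstack(ims))
E
python3 - <<'E'
from ov import *
T,_=pickle.load(open("cams0.pkl","rb"));o,W,S=pickle.load(open("cams1.pkl","rb"))
h,ey,n,_=frame(16.8)
P=np.array([.5337,.1784,.15])+np.array([np.cos(.293),np.sin(.293),0])*-.0015+.001*ey
print(P)
ov(P,16.8,[(W,(150,260,290,400)),(S,(190,240,362,412))],"pics/ov1.png")
ov(P,16.8,[(T,(195,265,205,275))],"pics/ov2.png")
E
```

```text
[0.5319749  0.17892408 0.15      ]
```

View pics/ov1.png

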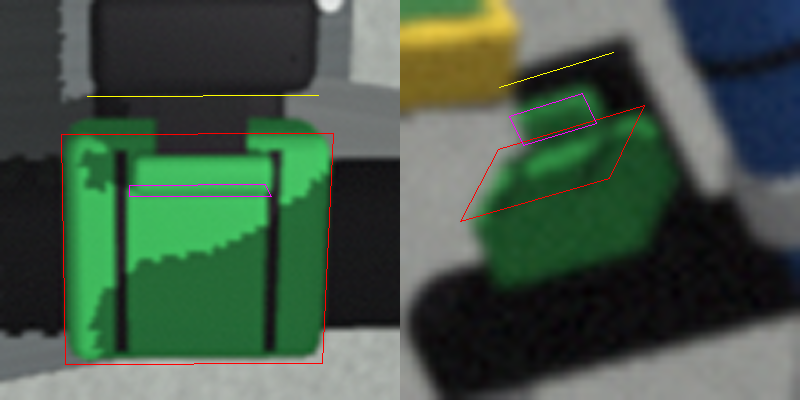

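View pics/ov2.png

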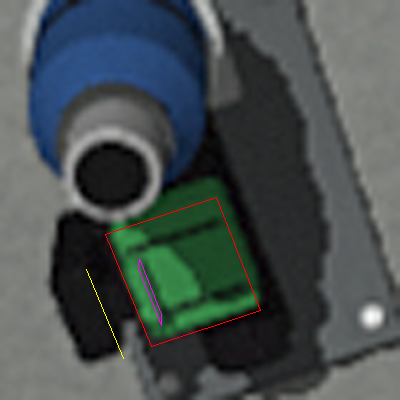

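```bash
cat > tgt.py <<'E'
from h import *
np.set_printoptions(precision=2,suppress=True)
P=np.array([.534,.179,.15]);YAW=16.8
h,ey,n,R2=frame(YAW)
def tgt(x,y,z): return P+(x*h+y*ey+(73+z)*n)/1000
def where(o):
    d=(np.array(o["tool_pos"])-P)*1000
    F=np.array(o["force"])
    return "h %.1f y %.1f z %.1f | F h %.1f y %.1f n %.1f |F| %.1f"%(d@h,d@ey,d@n-73,F@h,F@ey,F@n,np.linalg.norm(F))
E
python3 - <<'E'
from tgt import *
from cell import env
o=env.observe();p=o["tool_pos"];R=Ro.from_rotvec(o["tcp_rot"]);print(where(o),o["time_s"])
print((R.inv()*R2).as_rotvec()*57.3)
for r in plan(p,R,tgt(-8,4,15),R2,5):print(r)
E
```

```text
h -18.3 y -0.2 z 129.3 | F h -0.5 y 0.4 n -0.1 |F| 0.6 2.025
[-0.04 -0.01 -0.01]
[[0.05, -0.02, 0.57], [-0.0, -0.0, -0.0]]
[[0.05, -0.02, 0.57], [-0.0, -0.0, -0.0]]
[[0.05, -0.02, 0.57], [-0.0, -0.0, -0.0]]
[[0.06, -0.02, 0.58], [-0.0, -0.0, -0.0]]
[[0.05, -0.02, 0.57], [-0.0, -0.0, -0.0]]
```

>>> drive_tool(
  series=[
    [[0.05, -0.02, 0.57], [0, 0, 0], 1],
    [[0.05, -0.02, 0.57], [0, 0, 0], 1],
    [[0.05, -0.02, 0.57], [0, 0, 0], 1],
    [[0.06, -0.02, 0.58], [0, 0, 0], 1],
    [[0.05, -0.02, 0.4], [0, 0, 0], 1],
  ],
)

```text
time_s: 2.65
tool_pos: [0.4811, 0.1684, 0.2269]
tcp_rot: [-2.931, -0.437, -0.784]
force: [-0.3, -0.8, 0.9]
gripper_width: 0.0004
```

```bash
python3 - <<'E'
from tgt import *
from cell import env
from ov import ov
import pickle
W=env.capture("wrist");S=env.capture("scene")
o=env.observe();print(where(o),o["time_s"])
pickle.dump((o,W,S),open("cams2.pkl","wb"))
cv2.imwrite("pics/w2.png",W["pixels"][:,:,::-1]);cv2.imwrite("pics/s2.png",cv2.resize(S["pixels"][100:280,320:500,::-1],(600,600),interpolation=2))
E
```

```text
h -8.9 y 4.8 z 19.9 | F h 0.3 y -0.1 n 0.4 |F| 0.5 2.75
```

View pics/w2.png

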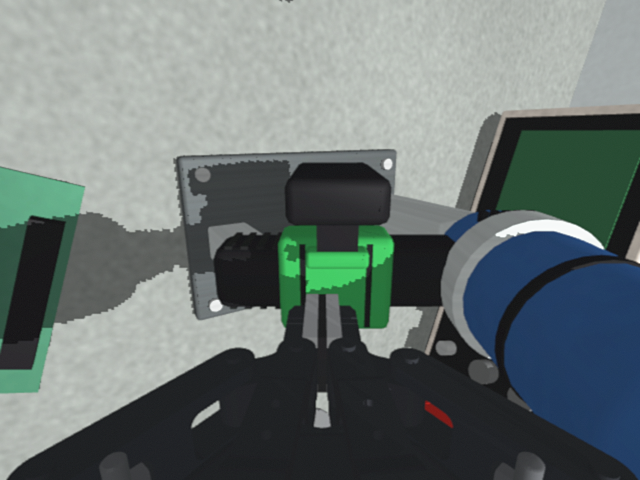

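View pics/s2.png

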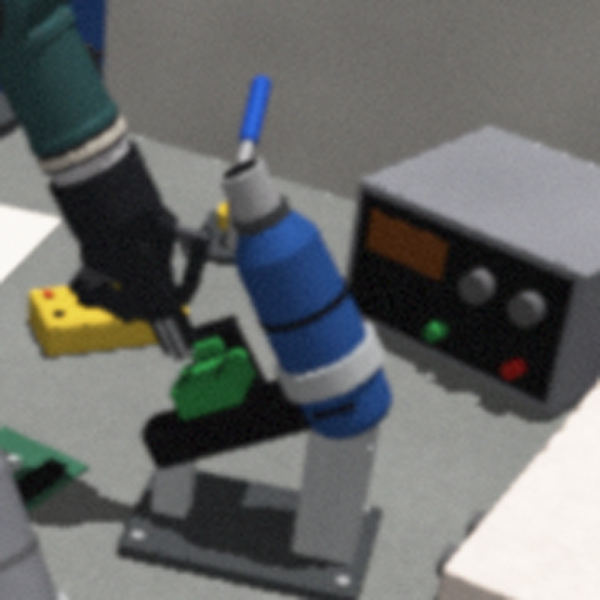

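>>> drive_tool(
  series=[
    [[0, 0, 0.1], [0, 0, 0], 1],
    [[0, 0, 0.1], [0, 0, 0], 1],
    [[0, 0, 0.1], [0, 0, 0], 1],
    [[0, 0, 0.05], [0, 0, 0], 1],
    [[0, 0, 0], [0, 0, 0], 1],
  ],
)

```text
time_s: 3.38
tool_pos: [0.488, 0.1689, 0.2158]
tcp_rot: [-2.931, -0.433, -0.786]
force: [0.0, -1.1, 0.8]
gripper_width: -0.0001
```

```bash
cat > st.py <<'E'
from tgt import *
from cell import env
o=env.observe();print(where(o),o["time_s"])
E
python3 st.py
```

```text
h -7.7 y 3.7 z 7.5 | F h 0.2 y -1.1 n 0.8 |F| 1.4 3.375
```

>>> drive_tool(
  series=[
    [[0, 0, 0.05], [0, 0, 0], 1],
    [[0, 0, 0.05], [0, 0, 0], 1],
    [[0, 0, 0.05], [0, 0, 0], 1],
    [[0, 0, 0], [0, 0, 0], 1],
  ],
)

```text
time_s: 3.88
tool_pos: [0.4909, 0.1699, 0.2105]
tcp_rot: [-2.931, -0.433, -0.786]
force: [-0.1, 0.3, 0.7]
gripper_width: -0.0002
```

```bash
python3 st.py
```

```text
h -7.8 y 3.8 z 1.3 | F h 0.3 y 0.3 n 0.7 |F| 0.8 3.875
```

>>> drive_tool(
  series=[
    [[0, 0, 0.05], [0, 0, 0], 1],
    [[0, 0, 0.05], [0, 0, 0], 1],
    [[0, 0, 0], [0, 0, 0], 1],
  ],
)

```text
time_s: 4.25
tool_pos: [0.4929, 0.1706, 0.2075]
tcp_rot: [-2.931, -0.433, -0.787]
force: [-1.3, -1.6, 1.6]
gripper_width: -0.0
```

```bash
python3 st.py
```

```text
h -7.4 y 3.8 z -2.4 | F h -0.6 y -1.1 n 2.3 |F| 2.6 4.25
```

>>> drive_tool(
  series=[
    [[0, 0, 0.05], [0, 0, 0], 1],
    [[0, 0, 0.05], [0, 0, 0], 1],
    [[0, 0, 0.05], [0, 0, 0], 1],
    [[0, 0, 0], [0, 0, 0], 1],
  ],
)

```text
time_s: 4.75
tool_pos: [0.4959, 0.1714, 0.2022]
tcp_rot: [-2.931, -0.433, -0.787]
force: [-1.4, -0.1, 2.6]
gripper_width: -0.0001
```

```bash
python3 st.py
```

```text
h -7.4 y 3.8 z -8.4 | F h 0.1 y 0.3 n 2.9 |F| 2.9 4.75
```

>>> drive_tool(
  series=[
    [[0, 0, 0.05], [0, 0, 0], 1],
    [[0, 0, 0.05], [0, 0, 0], 1],
    [[0, 0, 0], [0, 0, 0], 1],
  ],
)

```text
time_s: 5.12
tool_pos: [0.4978, 0.172, 0.1987]
tcp_rot: [-2.931, -0.433, -0.787]
force: [-2.1, 0.1, 3.1]
gripper_width: 0.0001
```

```bash
python3 st.py
```

```text
h -7.4 y 3.8 z -12.4 | F h -0.2 y 0.7 n 3.7 |F| 3.7 5.125
```

Squeezing smoothly. I'll go on in 1 mm steps towards the stop.

>>> drive_tool(
  series=[
    [[0, 0, 0.025], [0, 0, 0], 1],
    [[0, 0, 0.025], [0, 0, 0], 1],
    [[0, 0, 0], [0, 0, 0], 1],
  ],
)

```text
time_s: 5.5
tool_pos: [0.4987, 0.1723, 0.1971]
tcp_rot: [-2.931, -0.433, -0.787]
force: [-2.0, -0.8, 3.8]
gripper_width: -0.0
```

```bash
python3 st.py
```

```text
h -7.4 y 3.8 z -14.4 | F h 0.0 y -0.2 n 4.3 |F| 4.3 5.5
```

>>> drive_tool(
  series=[
    [[0, 0, 0.025], [0, 0, 0], 1],
    [[0, 0, 0], [0, 0, 0], 1],
  ],
)

```text
time_s: 5.75
tool_pos: [0.4992, 0.1725, 0.1962]
tcp_rot: [-2.931, -0.433, -0.787]
force: [-1.9, 0.1, 4.2]
gripper_width: -0.0
```

```bash
python3 st.py
```

```text
h -7.4 y 3.8 z -15.4 | F h 0.5 y 0.7 n 4.5 |F| 4.6 5.75
```

>>> drive_tool(
  series=[
    [[0, 0, 0.025], [0, 0, 0], 1],
    [[0, 0, 0], [0, 0, 0], 1],
  ],
)

```text
time_s: 6.0
tool_pos: [0.4996, 0.1726, 0.1954]
tcp_rot: [-2.931, -0.433, -0.787]
force: [-3.2, -0.2, 4.1]
gripper_width: 0.0002
```

```bash
python3 st.py
```

```text
h -7.4 y 3.8 z -16.3 | F h -0.7 y 0.8 n 5.1 |F| 5.2 6.0
```

>>> drive_tool(
  series=[
    [[0, 0, 0.02], [0, 0, 0], 1],
    [[0, 0, 0], [0, 0, 0], 1],
  ],
)

```text
time_s: 6.25
tool_pos: [0.4998, 0.1727, 0.1951]
tcp_rot: [-2.931, -0.433, -0.787]
force: [-5.1, -0.5, 5.8]
gripper_width: 0.0001
```

```bash
python3 st.py
```

```text
h -7.4 y 3.8 z -16.7 | F h -1.4 y 1.0 n 7.5 |F| 7.7 6.25
```

>>> drive_tool(
  series=[
    [[0, 0, 0.015], [0, 0, 0], 1],
    [[0, 0, 0], [0, 0, 0], 1],
  ],
)

```text
time_s: 6.5
tool_pos: [0.5, 0.1727, 0.1948]
tcp_rot: [-2.931, -0.434, -0.786]
force: [-6.7, -1.8, 9.7]
gripper_width: -0.0001
```

```bash
python3 st.py
```

```text
h -7.4 y 3.8 z -17.0 | F h -1.2 y 0.2 n 11.9 |F| 11.9 6.5
```

>>> drive_tool(
  series=[
    [[0, -0.05, 0], [0, 0, 0], 1],
    [[0, -0.05, 0], [0, 0, 0], 1],
    [[0, -0.05, 0], [0, 0, 0], 1],
    [[0, 0, 0], [0, 0, 0], 1],
  ],
)

```text
time_s: 7.0
tool_pos: [0.4992, 0.1767, 0.1952]
tcp_rot: [-2.935, -0.434, -0.791]
force: [-5.1, -7.8, 9.2]
gripper_width: 0.0001
```

```bash
python3 st.py
```

```text
h -6.8 y 7.8 z -16.9 | F h -1.6 y -6.0 n 11.6 |F| 13.2 7.0
```

>>> drive_tool(
  series=[
    [[0, -0.05, 0], [0, 0, 0], 1],
    [[0, -0.05, 0], [0, 0, 0], 1],
    [[0, 0, 0], [0, 0, 0], 1],
  ],
)

```text
time_s: 7.38
tool_pos: [0.4983, 0.1806, 0.1953]
tcp_rot: [-2.934, -0.434, -0.791]
force: [-3.9, -8.2, 8.9]
gripper_width: 0.0
```

```bash
python3 st.py
```

```text
h -6.6 y 11.8 z -16.9 | F h -0.8 y -6.7 n 10.8 |F| 12.7 7.375
```

>>> drive_tool(
  series=[
    [[0, -0.05, 0], [0, 0, 0], 1],
    [[0, -0.05, 0], [0, 0, 0], 1],
    [[0, 0, 0], [0, 0, 0], 1],
  ],
)

```text
time_s: 7.75
tool_pos: [0.4973, 0.1839, 0.1954]
tcp_rot: [-2.936, -0.434, -0.792]
force: [-2.6, -9.3, 9.2]
gripper_width: 0.0002
```

```bash
python3 st.py
```

```text
h -6.5 y 15.3 z -16.8 | F h 0.1 y -8.2 n 10.5 |F| 13.3 7.75
```

>>> drive_tool(
  series=[
    [[0, -0.05, 0], [0, 0, 0], 1],
    [[0, -0.05, 0], [0, 0, 0], 1],
    [[0, 0, 0], [0, 0, 0], 1],
  ],
)

```text
time_s: 8.12
tool_pos: [0.4962, 0.1875, 0.1954]
tcp_rot: [-2.936, -0.434, -0.792]
force: [-2.8, -10.7, 7.6]
gripper_width: 0.0003
```

```bash
python3 st.py
```

```text
h -6.5 y 19.1 z -16.8 | F h -1.2 y -9.5 n 9.5 |F| 13.5 8.125
```

>>> drive_tool(
  series=[
    [[0, -0.05, 0], [0, 0, 0], 1],
    [[0, -0.05, 0], [0, 0, 0], 1],
    [[0, 0, 0], [0, 0, 0], 1],
  ],
)

```text
time_s: 8.5
tool_pos: [0.4951, 0.1911, 0.1954]
tcp_rot: [-2.937, -0.434, -0.793]
force: [-3.1, -11.7, 8.5]
gripper_width: 0.0003
```

```bash
python3 st.py
```

```text
h -6.5 y 22.8 z -16.8 | F h -1.3 y -10.3 n 10.6 |F| 14.8 8.5
```

>>> drive_tool(
  series=[
    [[0, -0.025, 0], [0, 0, 0], 1],
    [[0, -0.025, 0], [0, 0, 0], 1],
    [[0, 0, 0], [0, 0, 0], 1],
  ],
)

```text
time_s: 8.88
tool_pos: [0.4946, 0.1928, 0.1954]
tcp_rot: [-2.937, -0.434, -0.793]
force: [-2.5, -11.6, 8.2]
gripper_width: -0.0001
```

```bash
python3 st.py
```

```text
h -6.5 y 24.6 z -16.8 | F h -0.9 y -10.4 n 10.0 |F| 14.4 8.875
```

>>> drive_tool(
  series=[
    [[0, -0.025, 0], [0, 0, 0], 1],
    [[0, 0, 0], [0, 0, 0], 1],
  ],
)

```text
time_s: 9.12
tool_pos: [0.4945, 0.1933, 0.1954]
tcp_rot: [-2.938, -0.434, -0.793]
force: [-1.9, -13.3, 8.4]
gripper_width: -0.0002
```

```bash
python3 st.py
```

```text
h -6.5 y 25.1 z -16.8 | F h -0.7 y -12.2 n 10.1 |F| 15.9 9.125
```

>>> drive_tool(
  series=[
    [[0, -0.025, 0], [0, 0, 0], 1],
    [[0, 0, 0], [0, 0, 0], 1],
  ],
)

```text
time_s: 9.38
tool_pos: [0.4944, 0.1935, 0.1954]
tcp_rot: [-2.94, -0.435, -0.794]
force: [-1.1, -17.1, 8.6]
gripper_width: -0.0001
```

```bash
python3 st.py
```

```text
h -6.5 y 25.3 z -16.8 | F h -0.9 y -16.1 n 10.5 |F| 19.2 9.375
```

>>> drive_tool(
  series=[
    [[0, 0, -0.025], [0, 0, 0], 1],
    [[0, 0, -0.025], [0, 0, 0], 1],
    [[0, 0, -0.025], [0, 0, 0], 1],
    [[0, 0, 0], [0, 0, 0], 1],
  ],
)

```text
time_s: 9.88
tool_pos: [0.4935, 0.1932, 0.1963]
tcp_rot: [-2.939, -0.433, -0.794]
force: [9.4, -12.8, -1.9]
gripper_width: 0.0001
```

```bash
python3 st.py
```

```text
h -6.8 y 25.3 z -15.6 | F h 3.6 y -15.0 n -4.2 |F| 16.0 9.875
```

>>> drive_tool(
  series=[
    [[0, 0, -0.025], [0, 0, 0], 1],
    [[0, 0, -0.025], [0, 0, 0], 1],
    [[0, 0, 0], [0, 0, 0], 1],
  ],
)

```text
time_s: 10.25
tool_pos: [0.4924, 0.1929, 0.1976]
tcp_rot: [-2.94, -0.434, -0.793]
force: [9.7, -12.1, -3.0]
gripper_width: -0.0002
```

```bash
python3 st.py
```

```text
h -7.1 y 25.4 z -13.9 | F h 3.5 y -14.4 n -5.5 |F| 15.8 10.25
```

>>> drive_tool(
  series=[
    [[0, 0, -0.025], [0, 0, 0], 1],
    [[0, 0, -0.025], [0, 0, 0], 1],
    [[0, 0, 0], [0, 0, 0], 1],
  ],
)

```text
time_s: 10.62
tool_pos: [0.4913, 0.1926, 0.199]
tcp_rot: [-2.94, -0.434, -0.792]
force: [10.1, -12.8, -2.7]
gripper_width: 0.0002
```

```bash
python3 st.py
```

```text
h -7.5 y 25.4 z -12.0 | F h 3.8 y -15.1 n -5.3 |F| 16.5 10.625
```

>>> drive_tool(
  series=[
    [[0, 0, -0.025], [0, 0, 0], 1],
    [[0, 0, -0.025], [0, 0, 0], 1],
    [[0, 0, 0], [0, 0, 0], 1],
  ],
)

```text
time_s: 11.0
tool_pos: [0.4901, 0.1923, 0.2004]
tcp_rot: [-2.941, -0.434, -0.79]
force: [8.6, -12.9, -2.6]
gripper_width: 0.0
```

```bash
python3 st.py
```

```text
h -7.9 y 25.4 z -10.3 | F h 2.6 y -14.9 n -4.5 |F| 15.7 11.0
```

>>> drive_tool(
  series=[
    [[0, 0, -0.025], [0, 0, 0], 1],
    [[0, 0, -0.025], [0, 0, 0], 1],
    [[0, 0, 0], [0, 0, 0], 1],
  ],
)

```text
time_s: 11.38
tool_pos: [0.4889, 0.1919, 0.2014]
tcp_rot: [-2.941, -0.434, -0.789]
force: [11.1, -12.6, -5.8]
gripper_width: -0.0003
```

```bash
python3 st.py
```

```text
h -8.5 y 25.4 z -8.8 | F h 3.1 y -15.3 n -8.6 |F| 17.8 11.375
```

>>> drive_tool(
  series=[
    [[0, 0, -0.025], [0, 0, 0], 1],
    [[0, 0, -0.025], [0, 0, 0], 1],
    [[0, 0, 0], [0, 0, 0], 1],
  ],
)

```text
time_s: 11.75
tool_pos: [0.4876, 0.1915, 0.2025]
tcp_rot: [-2.942, -0.434, -0.786]
force: [10.7, -13.2, -6.6]
gripper_width: 0.0001
```

```bash
python3 st.py; python3 - <<'E'
from cell import env
import cv2
W=env.capture("wrist");cv2.imwrite("pics/w3.png",cv2.resize(W["pixels"][150:350,220:460,::-1],(720,600),interpolation=2))
E
```

```text
h -9.1 y 25.4 z -7.1 | F h 2.3 y -15.7 n -8.9 |F| 18.2 11.75
```

View pics/w3.png

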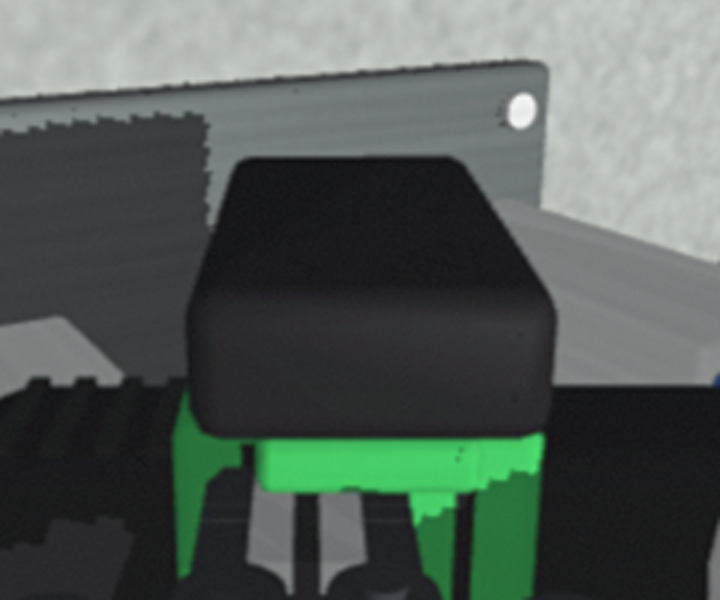

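The fingers hold the button cap at (370,465) in against the box. The normal force has stayed flat since z ≈ −9, so the trigger has let go of the finger. I'll slide off sideways, then lift.

>>> drive_tool(
  series=[
    [[0, 0.05, 0], [0, 0, 0], 1],
    [[0, 0.05, 0], [0, 0, 0], 1],
    [[0, 0.1, 0], [0, 0, 0], 1],
    [[0, 0.1, 0], [0, 0, 0], 1],
    [[0, 0, 0], [0, 0, 0], 1],
  ],
)

```text
time_s: 12.42
tool_pos: [0.49, 0.1843, 0.2055]
tcp_rot: [-2.93, -0.433, -0.787]
force: [-0.0, -0.0, 0.3]
gripper_width: 0.0004
```

```bash
python3 st.py; python3 - <<'E'
from cell import env
import cv2
W=env.capture("wrist");cv2.imwrite("pics/w4.png",cv2.resize(W["pixels"][150:350,220:460,::-1],(720,600),interpolation=2))
E
```

```text
h -7.4 y 17.8 z -4.6 | F h 0.1 y -0.0 n 0.3 |F| 0.3 12.425
```

View pics/w4.png

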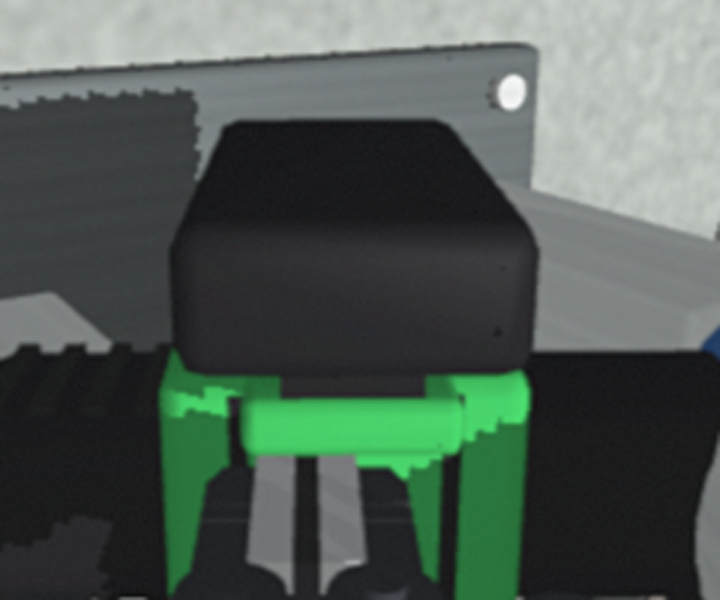

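Contact force is zero and the button still sits in, about 9 mm. Next I'll lift off along the tool axis.

>>> drive_tool(
  series=[
    [[0, 0.1, -0.1], [0, 0, 0], 1],
    [[0, 0.05, -0.5], [0, 0, 0], 1],
    [[0, 0, -1], [0, 0, 0], 1],
    [[0, 0, -1], [0, 0, 0], 1],
    [[0, 0, -0.5], [0, 0, 0], 1],
  ],
)

```text
time_s: 13.1
tool_pos: [0.4319, 0.1605, 0.3161]
tcp_rot: [-2.928, -0.434, -0.794]
force: [0.6, 0.0, -0.2]
gripper_width: -0.0001
```

>>> drive_tool(
  series=[
    [[0, 0, 0], [0, 0, 0], 1],
  ],
)

```text
time_s: 13.22
tool_pos: [0.4324, 0.1606, 0.3155]
tcp_rot: [-2.928, -0.433, -0.795]
force: [0.5, 1.0, 0.9]
gripper_width: 0.0005
```

```bash
python3 st.py; python3 - <<'E'
from cell import env
from ov import *
from tgt import P
T=env.capture("top");S=env.capture("scene");W=env.capture("wrist")
pickle.dump((T,S,W),open("cams5.pkl","wb"))
L,cs=measure(W,16.8,P-.0105*frame(16.8)[2]);print("if in 10.5mm",L.min(0),L.max(0))
L,cs=measure(W,16.8,P);print("if out",L.min(0),L.max(0))
ov(P,16.8,[(W,(150,260,290,400)),(S,(190,240,362,412))],"pics/ov5.png",10.5)
cv2.imwrite("pics/t5.png",T["pixels"][:,:,::-1])
E
```

```text
h -6.1 y 11.7 z 121.6 | F h 1.1 y 0.8 n 0.4 |F| 1.4 13.225
if in 10.5mm [-29.24 -13.76] [26.45 37.46]
if out [-28.42  -9.8 ] [25.13 39.44]
```

View pics/ov5.png

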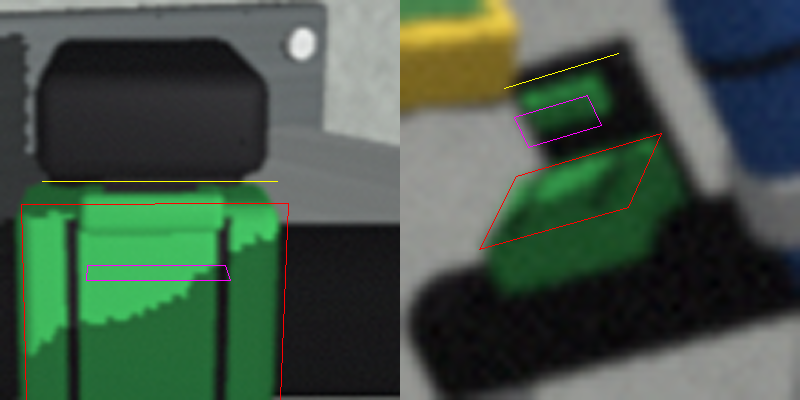

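View pics/t5.png

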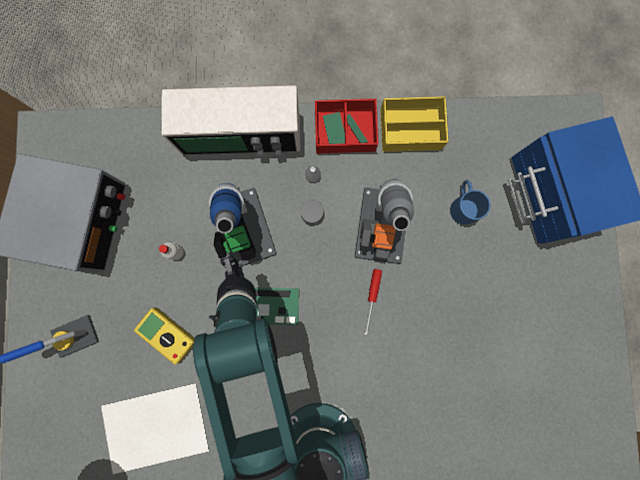

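The scene crop shows the trigger held about 10 mm in, with the button pushed into the box near (565,100), clear of the purple rest outline. The top view shows everything else where it was and the hand clear of the gun.

```bash
python3 -c "
from cell import env
print(env.hand_in())"
```

```text
the job is handed in; nothing more can be done
None
```

The blue gun is locked on and the job is handed in; it took about 13 s of the 54 s allowed.

**What I did:**
- **Squeeze:** with the gripper shut and tilted 30° to match the trigger, I squeezed until I felt the stop, about 16.5 mm in at 12 N.
- **Button:** I slid sideways and pushed the button in to its rubber stop. The total force there was 19 N, the highest I saw.
- **Catch:** I kept the button in while easing the trigger back until its push on the finger went away, about 6–8 mm before the stop. Then I slid off and lifted clear.

**Last checks:**
- The force fell to about 0 N when I slid off. After lifting it read about 1 N, which is the sensor's noise, with the fingertips about 120 mm clear of the trigger.
- Pictures after lifting show the trigger still about 10 mm in and the button held in by about 9 mm.
- In the top view, the grey gun and the loose things look as they were at the start. I compared them by eye and did not measure them.

**Disagreement:** my first camera estimates of the trigger's position differed by up to about 5 mm between views. I used a compromise position and found the trigger and button stops by feel.

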